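Strip the citrus juicer for drying

TASK

Strip the citrus juicer: turn the locking wing anticlockwise until it is loose, then swing the hold-down arm well aside and take off the nested reamers, however many there are, from the outermost to the innermost, standing each one upright, rim down, inside the drying tray, none on top of or over another. When the juicer is bare and every reamer is in the tray, swing the arm straight back over the dish and push it fully down its post, and only then turn the wing clockwise until it is tight again. Leave the other things on the counter where they are.

Things in the scene. Friction and masses are not known exactly. Their poses are not given: they have to be found in the camera images.
- reamer_xl_c (a point): centre (on the axis, half-way up) of the largest reamer, a green plastic hollow ribbed cup, open below, domed on top, 68 mm across at the rim, narrowing to 62 mm, 88 mm high, wall 2.5 mm; z axis up out of the dome. May be absent (None from the start). At first it stands rim down on the deck, inside any larger and over any smaller one, 3 mm between walls, 4 mm or more between domes
- reamer_l_c (a point): centre (on the axis, half-way up) of the second largest reamer, a green plastic hollow ribbed cup, open below, domed on top, 57 mm across at the rim, narrowing to 51 mm, 74 mm high, wall 2.5 mm; z axis up out of the dome. May be absent (None from the start). At first it stands rim down on the deck, inside any larger and over any smaller one, 3 mm between walls, 4 mm or more between domes
- reamer_m_c (a point): centre (on the axis, half-way up) of the third reamer, a green plastic hollow ribbed cup, open below, domed on top, 46 mm across at the rim, narrowing to 40 mm, 60 mm high, wall 2.5 mm; z axis up out of the dome. May be absent (None from the start). At first it stands rim down on the deck, inside any larger and over any smaller one, 3 mm between walls, 4 mm or more between domes
- reamer_s_c (a point): centre (on the axis, half-way up) of the smallest reamer, a green plastic hollow ribbed cup, open below, domed on top, 35 mm across at the rim, narrowing to 29 mm, 46 mm high, wall 2.5 mm; z axis up out of the dome. May be absent (None from the start). At first it stands rim down on the deck, inside any larger and over any smaller one, 3 mm between walls, 4 mm or more between domes
- deck (a point): centre of the juicer's round drip dish, at the level of the steel deck (75 mm above the counter) on which the reamers stand nested; the dish has a rim 8 mm high, 104 mm inner diameter. The juicer is a fixed white housing 240 x 150 mm; x runs along it from the dish to the post of the hold-down arm, whose axis is 125 mm in +x of this point; z up
- wing_grip (a point): middle of the black locking wing on top of the post, a bar 60 mm long, 14 mm thick and 30 mm high, its top 17 mm above this point, on the vertical axis about which wing and arm both turn; y axis along the bar; it sits 41 mm above the bottom of the arm and slides down with it; when fully down, the 12 mm post shows 10 mm above the wing
- wing (a joint): turn of the locking wing, rad: 0 is fully tight (bar across the juicer), 1.5 fully loose, a positive turn is anticlockwise from above; it stays where left (friction 0.06 N m)
- bar_knob (a point): middle of the upright black round knob (20 mm diameter, 42 mm high, its top 21 mm above this point) on the free end of the dark steel hold-down arm, 125 mm from the turning axis; the flat arm's upper face is 21 mm below this point, the arm is 22 mm wide and 10 mm thick; x axis points from the knob to the post
- bar (a joint): swing of the hold-down arm about the post, rad: 0 straight over the reamers, positive anticlockwise from above, limits -1.75 to 1.75, either way will do; it stays where left (friction 0.08 N m)
- press (a joint): how far the arm with its wing is pushed down along the post, m: 0 up (all starts, 14 mm clear of the largest reamer), 0.065 fully down (end stop); about 5 N of friction holds it where it is left; it can be pushed down by pressing on the knob
- tray_in (a point): centre of the inner floor (5 mm above the counter) of the loose blue drying tray (0.9 kg), 220 x 220 mm outside, wall 5 mm thick and 18 mm high; x and y along its sides
- mug: bystander, an orange mug, to be left alone; origin at its underside
- soap: bystander, a red bottle, to be left alone; origin at its underside
- spice: bystander, a glass jar, to be left alone; origin at its underside
- sponge: bystander, a yellow sponge, to be left alone; origin at its underside
Not all that is in view belongs to the job. What is shaped like the part that bears reamer_xl_c but yellow is not meant.

How it is judged:
By the outcome, as a careful person would: the job done as asked, in the order asked, and still so for the second after the job is handed in, with the robot touching nothing.
Of reamer_xl, reamer_l, reamer_m, reamer_s only 2 to 4 are there at a start; the rules pass over those that are not, and their reading is None.
At some moment in a run one of tray may be knocked a few centimetres aside while the robot is not near it.
It also fails if it takes over 210 s, if anything falls off the work surface, if the arm or the gripper's body presses on something with over 40 N, if the wrist force passes 120 N, or if a joint passes its speed limit or range.

ROBOT

A 7-joint arm with a two-finger parallel gripper is mounted at the origin on the work surface. World frame = base frame: x ahead of the robot, y to its left, z up, the work surface at z = 0. Lengths are in m, angles in rad, forces in N, time in s.
With the tool pointing down it reaches from about 0.425 to 0.825 m from the base axis. Payload 3.6 kg.
Tool frame: the origin (TCP) lies where the fingers leave the gripper's body, on its centre line; the fingertips stand 73 mm ahead of it and the grasp point (between the pads) lies 54 mm ahead of it; x points along the fingers, y is the direction in which the jaws open and shut, and the axes are right-handed (so a half turn about x gives the same grasp; the last joint's range is limited). The gripper opens to 85 mm and grips with 20 to 120 N. Pads are 22 mm wide; open, the fingers measure 114 mm over their backs; the gripper's body (76 mm by 85 mm) begins 54 mm behind the grasp point. The pads swing forward as they close: fully open they stand 13 mm farther back than shut.
Start: joints at [1.23, 0.615, -0.013, 1.423, 0.008, 1.103, -0.04], TCP at [0.201, -0.618, 0.304] pointing down, gripper open.
Joint ranges: [-3.12, 3.12], [-0.3, 2.06], [-1.34, 1.32], [0.26, 2.42], [-1.36, 4.5], [0.01, 1.98], [-2.84, 2.84]. Speed limits (rad/s): [2.79, 2.79, 3.14, 3.14, 3.14, 3.14, 3.14].

INTERFACE

Orientations are given as a unit quaternion [x, y, z, w].
In Python, from station import arm, snapshot, camera_info, ticket gives the robot as it stands. Calls block until the motion is done:
- arm.movep(position, orientation): joint-space move of the TCP to a pose.
- arm.line_to(position, velocity=0.15, ori=None): straight line of the TCP; ori=None keeps the orientation; velocity is the mean speed in m/s.
- arm.move_j(angles): joint-space move.
- arm.move_gripper(opening, effort=None): opening from 0.0 (shut) to 1.0 (fully open); effort is the grip in N (None keeps the last); returns when the fingers have stopped.
- arm.pause(seconds).
- arm.ik(position, orientation): joint angles nearest the present ones, or None.
- snapshot(name): name is "scene" or "top" or "wrist"; returns the picture (400x640x3 uint8, blue, green, red); there is no depth.
- camera_info(name): a dict with "fx", "fy", "cx", "cy" (pixels), "R" (3x3) and "t" (3): a world point X has camera coordinates R X + t; the wrist camera has in their place "T_tool_cam" (4x4, takes a point from camera to tool coordinates, whose origin is the TCP and whose axes are the tool frame's). Camera axes: x right, y down, z forward; pixel columns grow to the right and rows downward; lengths in m; the calibration is good to about 2 mm. A picture is of the moment at which its call begins: read the wrist's pose just before it. camera_info takes no time and is no camera call.
A pose or a line that the arm cannot do raises arm.MotionError and nothing moves.
- ticket.finish_job(): hands the job in, once; it reports no verdict.
Readings, each from a call of its own:
- arm.read_time(): time.
- arm.read_joint_positions(): joint angles.
- arm.read_dq(): joint speeds.
- arm.read_effort(): joint torques, N m.
- arm.read_tool_pos(): TCP position.
- arm.read_eef_rot(): TCP orientation.
- arm.read_ft_force(): force on the tool from outside, world axes, zero at the start.
- arm.read_wrist_torque(): the same for the moment, N m.
- arm.read_opening(): opening from 0.0 (shut) to 1.0 (fully open).
Only numpy, scipy, OpenCV 4.12 (cv2) and the standard library are available. Lean on these libraries where they do the work, as an engineer would, in place of code of your own. Each camera call takes 0.05 s, during which the arm holds its last target. There are 200 camera calls.

## Working session

There is one attempt and no reset: what is moved stays moved. The work goes in short steps, each a Python script; the robot and the scene stay as the last script left them, time stands still between calls to the robot, and variables do not carry over. Pictures are saved under pics/ and viewed, about 12 in all and at most 16, crops included, and the job is handed in when it is done.

```bash
ls; mkdir -p pics
python3 - <<'E'
from station import arm,snapshot,camera_info
import cv2
for n in("scene","top"):
    cv2.imwrite(f"pics/{n}0.png",snapshot(n)); c=camera_info(n); print(n,c)
print(camera_info("wrist"),arm.read_tool_pos(),arm.read_eef_rot(),arm.read_time())
E
```

```text
pics
scene {'fx': 397.0707356226001, 'fy': 397.0707356226001, 'cx': 320.51125584235496, 'cy': 197.0501624189328, 'R': array([[ 7.53766636e-01,  6.57142081e-01,  3.79025378e-04],
       [ 3.93000281e-01, -4.50323659e-01, -8.01722758e-01],
       [-5.26675078e-01,  6.04460823e-01, -5.97695972e-01]]), 't': array([-0.48679778, -0.08335384,  1.23216932])}
top {'fx': 437.9983758324876, 'fy': 437.9983758324876, 'cx': 314.51786982407356, 'cy': 197.55582287261998, 'R': array([[ 0.01020565, -0.99968945,  0.02273449],
       [-0.99460153, -0.01249638, -0.10301278],
       [ 0.10326489, -0.02156045, -0.99442019]]), 't': array([0.08080201, 0.5780352 , 0.98508078])}
{'fx': 350.29709964623936, 'fy': 350.29709964623936, 'cx': 323.27938563627896, 'cy': 201.88995815951338, 'T_tool_cam': array([[-5.71637010e-04, -3.22035769e-01,  9.46727330e-01,
        -7.07648995e-02],
       [ 9.99999691e-01,  3.25953352e-04,  7.14678294e-04,
         4.65079774e-04],
       [-5.38740920e-04,  9.46727446e-01,  3.22035483e-01,
        -8.20345747e-02],
       [ 0.00000000e+00,  0.00000000e+00,  0.00000000e+00,
         1.00000000e+00]])} [ 0.2005109  -0.61775235  0.30284677] [-0.69827558 -0.11134731  0.69855287 -0.10971269] 0.1
```

View pics/scene0.png

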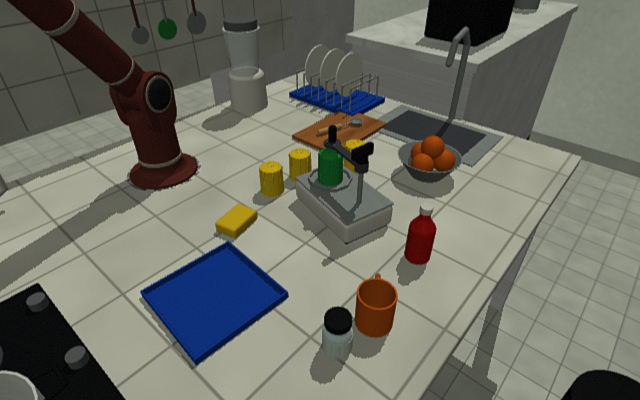

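View pics/top0.png

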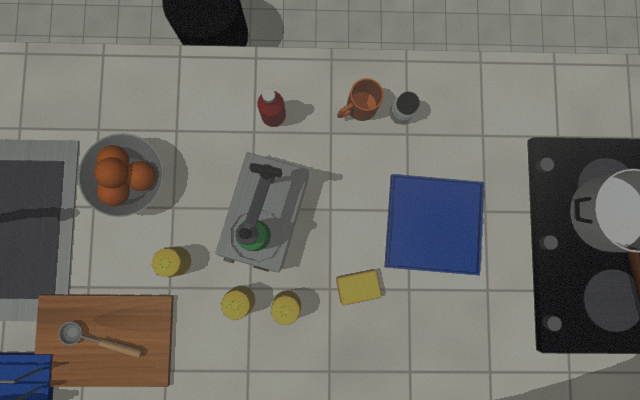

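Run:
```python
import cv2,numpy as np
t=cv2.imread("pics/top0.png");s=cv2.imread("pics/scene0.png")
a=cv2.resize(t[140:290,205:325],None,fx=4,fy=4,interpolation=cv2.INTER_CUBIC)
b=cv2.resize(s[120:240,285:400],None,fx=2.6,fy=2.6*1.25*1.54,interpolation=cv2.INTER_CUBIC) if 0 else cv2.resize(s[115:245,285:400],None,fx=2.7,fy=2.7,interpolation=cv2.INTER_CUBIC)
o=np.zeros((600,800,3),np.uint8);o[:600,:480]=a;h,w=b.shape[:2];o[:h,480:480+w]=b
cv2.imwrite("pics/crop0.png",o)
```

```text
(no output)
```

View pics/crop0.png

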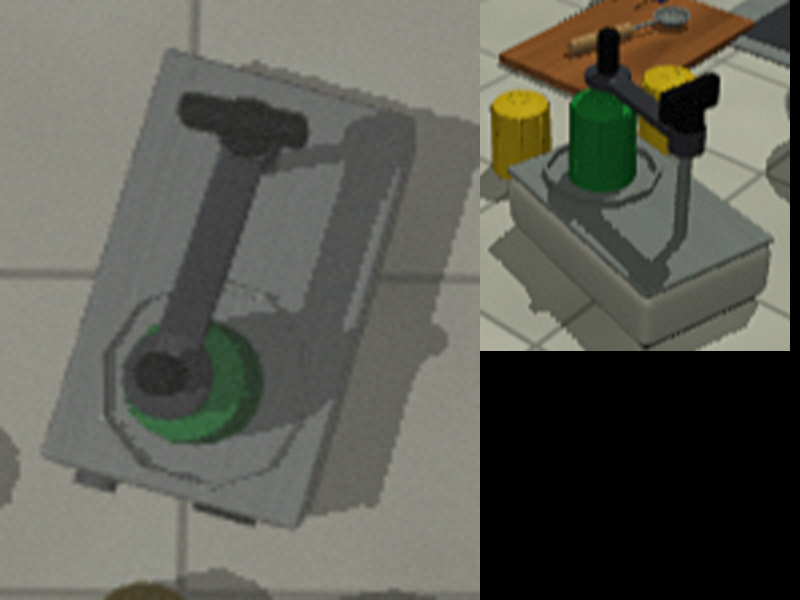

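```bash
cat > h.py <<'E'
import numpy as np, cv2
from station import arm,snapshot,camera_info,ticket
from scipy.spatial.transform import Rotation as Ro
def proj(n,X,T=None):
    c=camera_info(n)
    if n=="wrist":
        R,t=T; M=c["T_tool_cam"]; p=np.linalg.inv(M)@np.r_[R.T@(np.array(X)-t),1]; p=p[:3]
    else: p=c["R"]@np.array(X)+c["t"]
    return np.array([c["fx"]*p[0]/p[2]+c["cx"],c["fy"]*p[1]/p[2]+c["cy"]])
def back(n,uv,z,T=None):
    c=camera_info(n); d=np.array([(uv[0]-c["cx"])/c["fx"],(uv[1]-c["cy"])/c["fy"],1])
    if n=="wrist":
        R,t=T; M=c["T_tool_cam"]; o=R@M[:3,3]+t; d=R@M[:3,:3]@d
    else: o=-c["R"].T@c["t"]; d=c["R"].T@d
    return o+d*(z-o[2])/d[2]
def wpose(): return Ro.from_quat(arm.read_eef_rot()).as_matrix(),np.array(arm.read_tool_pos())
def down(yaw):
    "tool x down, tool y (jaw) at world angle yaw"
    y=np.array([np.cos(yaw),np.sin(yaw),0]);x=np.array([0,0,-1.]);return Ro.from_matrix(np.c_[x,y,np.cross(x,y)]).as_quat()
E
python3 - <<'E'
from h import *
np.set_printoptions(precision=4,suppress=True)
c=lambda u,v:(205+u/4,140+v/4)
print("wing",back("top",c(243,122),.235)); w=[back("top",c(*p),.235) for p in((180,110),(308,130))];print("bar ends",w)
print("knob",back("top",c(160,372),.229))
print("dish",back("top",c(207,385),.083))
print("corners",[back("top",c(*p),.075) for p in((172,50),(414,118),(298,527),(42,455))])
T=[back("top",p,.018) for p in((391,175),(484,181),(480,274),(386,268))];print("tray",np.array(T),np.mean(T,0))
for nm,p,z in(("y1",(167,262),.088),("y2",(236,304),.088),("y3",(285,310),.088),("soap",(271,100),.1),("mug",(366,100),.09),("spice",(406,106),.08),("sponge",(358,288),.03)):print(nm,back("top",p,z))
k=back("top",c(160,372),.229)
for X in ([k[0],k[1],.229],):print(proj("scene",X))
print(wpose())
E
```

```text
wing [0.6048 0.1826 0.235 ]
bar ends [array([0.61  , 0.2117, 0.235 ]), array([0.6015, 0.1525, 0.235 ])]
knob [0.4894 0.2185 0.229 ]
dish [0.4857 0.2128 0.083 ]
corners [array([0.6712, 0.2375, 0.075 ]), array([0.6348, 0.1024, 0.075 ]), array([0.4097, 0.1626, 0.075 ]), array([0.447, 0.302, 0.075])]
tray [[ 0.634  -0.093   0.018 ]
 [ 0.6227 -0.3143  0.018 ]
 [ 0.4049 -0.2984  0.018 ]
 [ 0.4167 -0.0797  0.018 ]] [ 0.5196 -0.1964  0.018 ]
y1 [0.429  0.4016 0.088 ]
y2 [0.3423 0.2526 0.088 ]
y3 [0.3305 0.1488 0.088 ]
soap [0.784  0.1868 0.1   ]
mug [ 0.7911 -0.024   0.09  ]
spice [ 0.7822 -0.116   0.08  ]
sponge [ 0.3719 -0.0134  0.03  ]
[331.0639 126.1887]
(array([[-0.0007,  0.3088, -0.9511],
       [ 0.0022, -0.9511, -0.3088],
       [-1.    , -0.0023,  0.    ]]), array([ 0.2005, -0.6178,  0.3028]))
```

Run:
```python
from h import *
np.set_printoptions(precision=3,suppress=True)
d=np.deg2rad
for ps in (-15,165):
    for off in(0,45,86):
        for z in (.29,.42): 
            q=arm.ik([.605,.182,z],down(d(ps+off))); print(ps,off,z,q)
arm.movep([.605,.182,.42],down(d(-12)))
print(arm.read_joint_positions(),arm.read_time())
R,t=wpose(); np.savez("w1.npz",R=R,t=t)
cv2.imwrite("pics/w1.png",snapshot("wrist"));print(t)
```

```text
-15 0 0.29 [ 0.006  0.658 -0.589  1.488  0.388  1.114 -0.92 ]
-15 0 0.42 [ 0.065  0.593 -0.742  1.27   0.392  1.423 -0.908]
-15 45 0.29 [ 0.081  0.695 -0.739  1.485  0.492  1.153 -0.22 ]
-15 45 0.42 [ 0.115  0.622 -0.858  1.268  0.46   1.449 -0.176]
-15 86 0.29 [ 0.141  0.734 -0.87   1.483  0.582  1.197  0.422]
-15 86 0.42 [ 0.172  0.668 -1.009  1.266  0.553  1.491  0.468]
165 0 0.29 [ 0.243  0.846 -1.15   1.48   0.782  1.324  1.908]
165 0 0.42 [ 0.216  0.718 -1.149  1.265  0.644  1.541  2.04 ]
165 45 0.29 [-0.885  0.843  1.133  1.519 -0.782  1.286 -2.273]
165 45 0.42 [-0.864  0.711  1.134  1.304 -0.634  1.504 -2.414]
165 86 0.29 [-0.223  0.603 -0.177  1.496  0.116  1.053 -2.329]
165 86 0.42 [-0.098  0.536 -0.413  1.276  0.211  1.372 -2.403]
[ 0.067  0.594 -0.743  1.27   0.393  1.423 -0.856] 3.2667
[0.605 0.181 0.42 ]
```

View pics/w1.png

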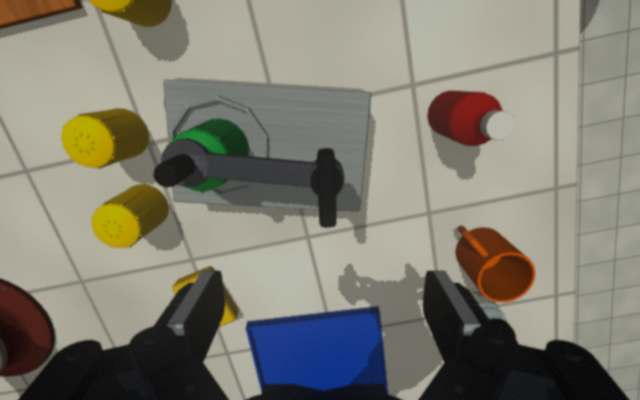

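Run:
```python
from h import *
np.set_printoptions(precision=4,suppress=True)
f=np.load("w1.npz");T=(f["R"],f["t"])
im=cv2.imread("pics/w1.png")
B=lambda p,z:back("wrist",p,z,T)
print(B((326,150),.235),B((329,226),.235)); print("knob",B((181,166),.187),"top",B((165,175),.229)," face post",B((327,190),.187))
print("corners",[B(p,.075) for p in((166,79),(371,92),(359,211),(173,200))])
for X in([.605,.182,.235],[.4857,.2128,.163],[.489,.2185,.229]):print(proj("wrist",X,T))
o=im[70:240,140:390];cv2.imwrite("pics/w1c.png",cv2.resize(o,None,fx=3.2,fy=3.2,interpolation=cv2.INTER_CUBIC))
```

```text
[0.6143 0.2149 0.235 ] [0.6042 0.1553 0.235 ]
knob [0.4845 0.2191 0.187 ] top [0.4891 0.2208 0.229 ]  face post [0.6062 0.1703 0.187 ]
corners [array([0.4508, 0.3015, 0.075 ]), array([0.6729, 0.2398, 0.075 ]), array([0.6341, 0.1012, 0.075 ]), array([0.4092, 0.1643, 0.075 ])]
[322.957  194.3003]
[194.0806 166.3504]
[165.8509 177.8306]
```

View pics/w1c.png

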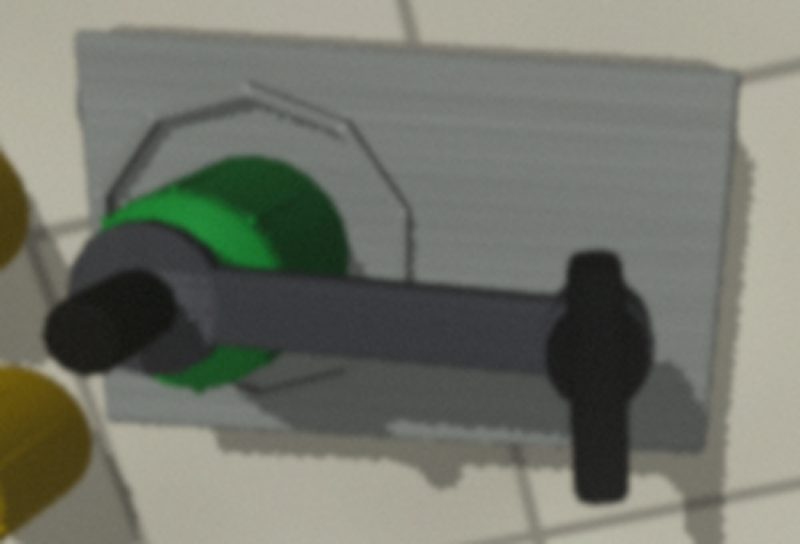

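Run:
```python
from h import *
np.set_printoptions(precision=3,suppress=True)
d=np.deg2rad; P=np.array([.607,.184,.280]); y0=d(-9.6)
arm.move_gripper(.5,effort=25)
arm.movep(P+[0,0,.06],down(y0)); arm.line_to(P,.08)
print("F",arm.read_ft_force(),arm.read_wrist_torque())
arm.move_gripper(0.0,effort=30)
print("op",arm.read_opening(),"F",arm.read_ft_force(),arm.read_wrist_torque(),arm.read_tool_pos(),arm.read_time())
for a in np.arange(.1,1.33,.1):
    arm.movep(P,down(y0+a)); print(round(a,2),arm.read_ft_force(),arm.read_wrist_torque(),arm.read_opening())
print(arm.read_time())
```

```text
F [-0.226 -0.229  0.355] [0.02  0.026 0.013]
op 0.15760399981426018 F [2.068 0.396 0.736] [ 0.012 -0.499 -0.016] [0.608 0.184 0.281] 5.4833
0.1 [4.255 0.411 2.325] [ 0.01  -0.727  0.058] 0.15612691376295063
0.2 [ 5.116 -0.337  2.413] [-0.011 -0.994  0.068] 0.15557687978660695
0.3 [5.911 0.409 1.535] [ 0.023 -1.173  0.043] 0.15638291450168695
0.4 [5.344 0.333 2.605] [ 0.013 -1.237  0.121] 0.15932832701466682
0.5 [5.585 0.034 1.382] [ 0.022 -1.171  0.113] 0.15780434110702452
0.6 [ 5.861 -0.349  0.871] [ 0.048 -1.172  0.071] 0.1588093672175289
0.7 [5.554 1.068 1.407] [ 0.085 -1.173  0.059] 0.16156882430257072
0.8 [ 6.428 -0.094  1.047] [ 0.05  -1.224  0.061] 0.15926989808734446
0.9 [ 5.213  0.452 -0.064] [-0.002 -1.186 -0.005] 0.15408643408520517
1.0 [4.808 1.436 0.021] [ 0.079 -1.234  0.058] 0.15707915395518673
1.1 [5.821 0.92  0.54 ] [ 0.023 -1.184  0.096] 0.16088628549478476
1.2 [5.431 1.692 0.299] [ 0.073 -1.181  0.095] 0.15816479803114772
1.3 [ 5.834  0.316 -0.175] [ 0.001 -1.266  0.06 ] 0.15744254418821668
8.7333
```

Run:
```python
from h import *
np.set_printoptions(precision=3,suppress=True)
d=np.deg2rad; P=np.array([.608,.184,.280]); y0=d(-9.6)
for a in np.arange(1.34,1.62,.03):
    arm.movep(P,down(y0+a)); m=arm.read_wrist_torque(); print(round(a,2),arm.read_ft_force(),m,arm.read_opening())
    if abs(m[2])>.3: break
arm.move_gripper(.45); arm.line_to(P+[0,0,.13],.15)
print(arm.read_time())
R,t=wpose(); np.savez("w2.npz",R=R,t=t)
cv2.imwrite("pics/w2.png",snapshot("wrist"))
cv2.imwrite("pics/top2.png",snapshot("top"))
```

```text
1.34 [ 4.553  0.407 -0.192] [-0.101 -0.932  0.035] 0.1542546188970286
1.37 [ 3.424 -0.429  0.286] [-0.201 -0.979  0.009] 0.15606700728562714
1.4 [ 3.849  0.006 -0.84 ] [-0.168 -0.992  0.057] 0.16022496160610558
1.43 [ 4.405 -0.523 -1.833] [-0.147 -0.991 -0.526] 0.1521675842854132
11.1167
```

View pics/w2.png

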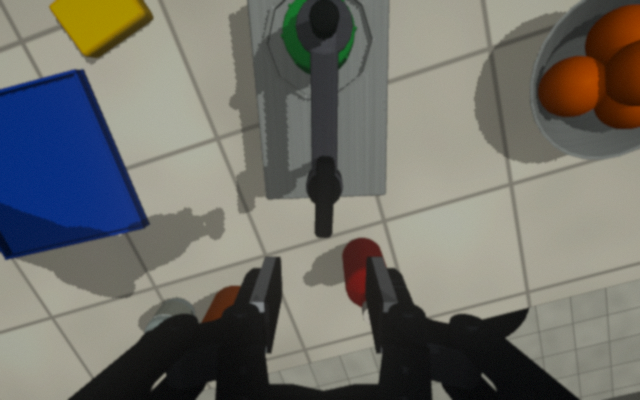

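Run:
```python
from h import *
np.set_printoptions(precision=4,suppress=True)
f=np.load("w2.npz");T=(f["R"],f["t"])
print("knob",back("wrist",(324,18),.229,T),"hub",back("wrist",(323,187),.205,T))
C=np.array([.608,.184]);
def pose(th,z):
    a=np.deg2rad(180-16.6)+th
    return np.r_[C+.124*np.array([np.cos(a),np.sin(a)]),z], down(a-np.pi/2)
arm.move_gripper(.55,effort=40)
p,q=pose(0,.35);arm.movep(p,q);p[2]=.269;arm.line_to(p,.1);print(p,arm.read_ft_force())
arm.move_gripper(0,effort=40);print("op",arm.read_opening(),arm.read_ft_force(),arm.read_time())
for th in -np.arange(.08,1.61,.08):
    arm.movep(*pose(th,.269)); print(round(th,2),arm.read_ft_force(),arm.read_wrist_torque()[2])
print(arm.read_opening());arm.move_gripper(.5)
p,q=pose(-1.6,.36);arm.line_to(p,.15);print(arm.read_time())
arm.movep([.50,.13,.40],down(np.deg2rad(75)))
R,t=wpose(); np.savez("w3.npz",R=R,t=t)
cv2.imwrite("pics/w3.png",snapshot("wrist")); cv2.imwrite("pics/top3.png",snapshot("top"))
```

```text
knob [0.4905 0.22   0.229 ] hub [0.6044 0.183  0.205 ]
[0.4892 0.2194 0.269 ] [-0.5142 -0.3035 -0.0635]
op 0.2197139691272278 [0.1819 0.1527 1.2776] 13.3917
-0.08 [ 0.4589  0.0566 -0.0858] 0.08642723549186354
-0.16 [ 1.284   1.9856 -0.04  ] 0.10862996153118723
-0.24 [ 0.952   0.6453 -0.0968] 0.09884729084143154
-0.32 [1.2321 0.9799 0.2885] 0.12789515033792614
-0.4 [0.2816 0.6912 0.4325] 0.08958798512440168
-0.48 [1.0486 0.4976 0.7601] 0.14769207839080264
-0.56 [1.8538 0.3024 0.2691] 0.1632600909957494
-0.64 [0.7873 0.8705 0.0778] 0.18922121620441712
-0.72 [1.5775 1.0195 1.0786] 0.12843407236504112
-0.8 [2.1529 0.1962 0.9256] 0.18832682736376438
-0.88 [2.1403 1.2042 0.2793] 0.18573881513226662
-0.96 [ 2.0443  1.4754 -0.0131] 0.19510856929550874
-1.04 [1.4965 1.8333 0.0508] 0.261782051046692
-1.12 [2.2841 1.5966 0.6127] 0.15861508914402345
-1.2 [3.3298 1.6974 0.5415] 0.20168666007506114
-1.28 [2.9732 1.7125 0.9693] 0.195921241253799
-1.36 [ 2.1404  1.5732 -0.1893] 0.23329845229948207
-1.44 [3.249  2.7735 0.6443] 0.16417171506740508
-1.52 [3.7378 3.284  0.5284] 0.17108808263562558
-1.6 [3.0568 1.9675 0.6673] 0.24711699321340921
0.21955337306597644
19.5083
```

View pics/w3.png

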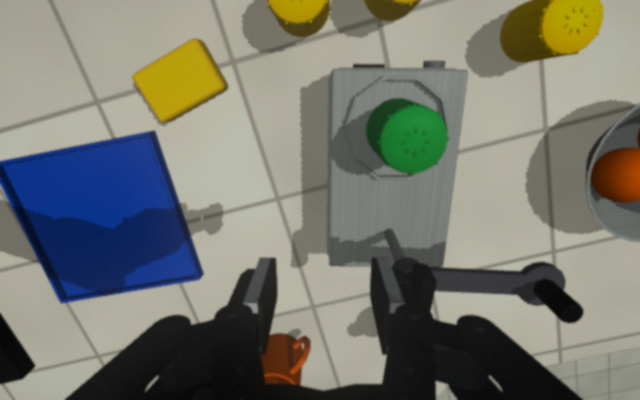

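Run:
```python
from h import *
np.set_printoptions(precision=4,suppress=True)
f=np.load("w3.npz");T=(f["R"],f["t"])
w=cv2.imread("pics/w3.png");t=cv2.imread("pics/top3.png")
print("dome c", back("wrist",(416,140),.163,T),back("wrist",(416,140),.149,T))
for z in(.16,.146):print("diam",np.linalg.norm(back("wrist",(378,140),z,T)-back("wrist",(448,139),z,T)))
for n,im in(("wrist",w),("top",t)):
    h=cv2.cvtColor(im,cv2.COLOR_BGR2HSV);m=cv2.inRange(h,(45,120,40),(75,255,255))
    k,l,s,c=cv2.connectedComponentsWithStats(m);i=1+s[1:,4].argmax();print(n,s[i],c[i])
    ys,xs=np.where(l==i); seen=(l==i)
    best=[]
    for (D,d,H) in((.068,.062,.088),(.057,.051,.074),(.046,.040,.060),(.035,.029,.046)):
        for x in np.arange(.476,.500,.002):
            for y in np.arange(.206,.228,.002):
                a=np.linspace(0,2*np.pi,24);pts=[]
                for r,z in((D/2,.075),(d/2,.075+H-.004),(d/2-.004,.075+H)):
                    pts+= [proj(n,[x+r*np.cos(b),y+r*np.sin(b),z],T) for b in a]
                hu=cv2.convexHull(np.int32(np.round(pts)));M=np.zeros(m.shape,np.uint8);cv2.fillConvexPoly(M,hu,1)
                best.append(((M.astype(bool)&seen).sum()/(M.astype(bool)|seen).sum(),D,x,y))
    best.sort(reverse=True);print(best[:4])
```

```text
dome c [0.4861 0.2167 0.163 ] [0.4891 0.2197 0.149 ]
diam 0.06168987578973883
diam 0.06447184440717703
wrist [ 367  100   82   74 4477] [407.1269 135.2147]Traceback (most recent call last):
  File "<stdin>", line 17, in <module>
  File "h.py", line 5, in proj
    c=camera_info(n)
ValueError: time passes only in moves, steps and waits
```

```bash
python3 - <<'E'
s=open("h.py").read()
s=s.replace("from scipy","_ci=camera_info;_c={}\ndef camera_info(n):\n    if n not in _c:_c[n]=_ci(n)\n    return _c[n]\nfrom scipy",1)
s+='''
def tray(im=None):
    im=snapshot("top") if im is None else im
    h=cv2.cvtColor(im,cv2.COLOR_BGR2HSV);m=cv2.inRange(h,(108,120,30),(130,255,255));m[:,:330]=0
    m=cv2.morphologyEx(m,cv2.MORPH_OPEN,np.ones((3,3)))
    p=cv2.findNonZero(m); p=cv2.convexHull(p)[:,0]
    W=np.float32([back("top",q,.016)[:2] for q in p]); (c,sz,a)=cv2.minAreaRect(W)
    a=(a+45)%90-45
    return np.array(c),sz,np.deg2rad(a)
S={"xl":(.068,.062,.088),"l":(.057,.051,.074),"m":(.046,.040,.060),"s":(.035,.029,.046)}
DISH=np.array([.486,.2165]); YJ=np.deg2rad(75)
def pick(sz,op=1.0):
    H=S[sz][2]; zg=.075+H-.030+.054
    arm.move_gripper(op,effort=40)
    arm.movep(np.r_[DISH,zg+.10],down(YJ)); arm.line_to(np.r_[DISH,zg],.1)
    print("pre",arm.read_ft_force()); arm.move_gripper(0,effort=40)
    print("op",arm.read_opening(),"mm",85*arm.read_opening(),arm.read_ft_force())
    arm.line_to(np.r_[DISH,zg+H+.06],.12); print("lifted",arm.read_opening(),arm.read_ft_force(),arm.read_time())
'''
open("h.py","w").write(s)
E
python3 - <<'E'
from h import *
for f in ("top0","top3"): print(tray(cv2.imread(f"pics/{f}.png")))
for z in (.35,.119):print(arm.ik([.52,-.2,z],down(YJ)),arm.ik([.57,-.25,z],down(YJ)))
pick("xl")
print(tray())
cv2.imwrite("pics/top4.png",snapshot("top")); cv2.imwrite("pics/w4.png",snapshot("wrist"))
w=cv2.imread("pics/w4.png");t=cv2.imread("pics/top4.png")
cv2.imwrite("pics/v4.png",np.vstack([cv2.resize(t[130:330],None,fx=1,fy=1),w]))
E
```

```text
(array([ 0.51941729, -0.19954064]), (0.21035288274288177, 0.21694177389144897), np.float64(-0.07266648087168408))
(array([ 0.51880318, -0.19510463]), (0.2190706878900528, 0.21511200070381165), np.float64(-0.07246208325802049))
[ 0.97841836  0.64392186 -1.12763245  1.60946268  0.60208921  1.27850469
  1.05675815] [ 0.93081969  0.73428706 -1.07993826  1.42164486  0.64774168  1.36735514
  1.14136968]
[ 0.81927446  0.86916961 -0.82385961  1.85739949  0.87040457  0.82273513
  0.8405182 ] [ 0.84366001  0.94668019 -0.84878203  1.66468812  0.85321959  0.94130836
  0.97335605]
pre [0.87827891 0.27155008 0.77197352]
op 0.7393212231590769 mm 62.842303968521534 [-0.86042135 -0.53294716  4.98411612]
lifted 0.7424449236151919 [ 0.06700347 -0.31406795 -2.06424807] 25.0083
(array([ 0.51905853, -0.1960986 ]), (0.21745949983596802, 0.21551395952701569), np.float64(-0.07410099259285526))
```

View pics/v4.png

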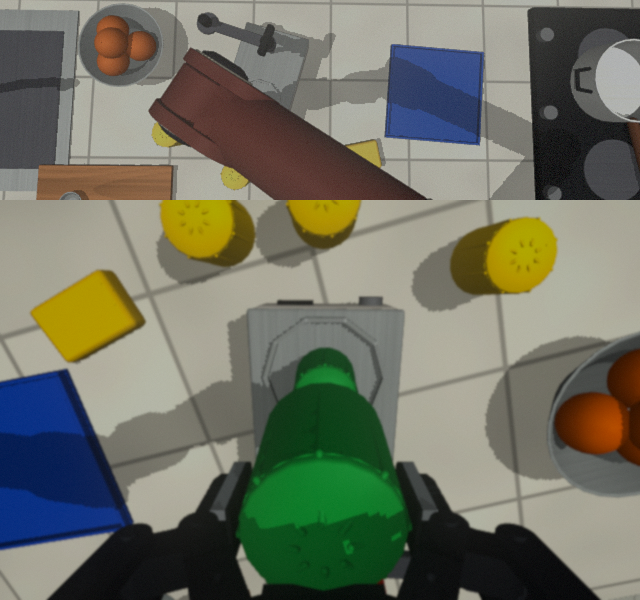

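```bash
cat >> h.py <<'E'
def place(sz,slot):
    D,d,H=S[sz]; c,s,a=tray(); print("tray",c,s,a)
    assert min(s)>.2 and max(s)<.235
    p=c+np.array([[np.cos(a),-np.sin(a)],[np.sin(a),np.cos(a)]])@np.array(slot)
    zg=.005+H-.030+.054; zc=.075+H-.03+.054+H+.06
    arm.line_to(np.r_[p,zc],.25); arm.line_to(np.r_[p,zg+.03],.15)
    arm.line_to(np.r_[p,zg+.002],.05); z=zg+.002
    while arm.read_ft_force()[2]<2 and z>zg-.004:
        z-=.001; arm.line_to(np.r_[p,z],.02)
    print("z",z-zg,arm.read_ft_force())
    arm.move_gripper(min(1,arm.read_opening()+.17)); arm.line_to(np.r_[p,zg+.12],.15)
    print("placed",p,arm.read_time())
def look(tag):
    arm.movep([.50,.13,.40],down(YJ)); R,t=wpose(); np.savez(f"{tag}.npz",R=R,t=t)
    w=snapshot("wrist");tp=snapshot("top");cv2.imwrite(f"pics/{tag}_w.png",w);cv2.imwrite(f"pics/{tag}_t.png",tp)
    cv2.imwrite(f"pics/{tag}.png",np.vstack([cv2.resize(w[60:260,240:560],None,fx=2,fy=2,interpolation=cv2.INTER_CUBIC),tp[130:330]]))
E
python3 - <<'E'
from h import *
place("xl",(.05,-.05)); look("L5")
E
```

```text
tray [ 0.51868945 -0.19592968] (0.21732021868228912, 0.2148972898721695) -0.0730266734091173
z 0.0010000000000000009 [-1.4874629  -0.74190447  3.38530713]
placed [ 0.5649081 -0.2494445] 30.85
```

View pics/L5.png

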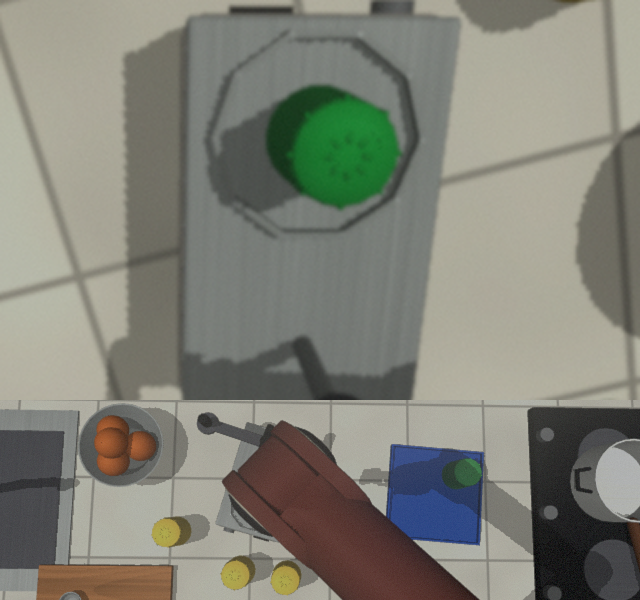

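Run:
```python
from h import *
f=np.load("L5.npz");print(back("wrist",(412.5,139),.149,(f["R"],f["t"])))
pick("l",.95); place("l",(-.05,.05)); look("L6")
```

```text
[0.48788274 0.2144937  0.149     ]
pre [0.34778467 0.07406679 0.86493221]
op 0.6163377169977916 mm 52.38870594481229 [-0.72608157 -0.87502016  4.73036485]
lifted 0.6151465098024604 [-0.17512844  0.15297888 -1.75580358] 36.1667
tray [ 0.51908535 -0.19562945] (0.21890465915203094, 0.21536263823509216) -0.07658279241270011
z 0.0 [-1.59762537 -0.22439823  6.90907192]
placed [ 0.4730573 -0.1419506] 41.5583
```

View pics/L6.png

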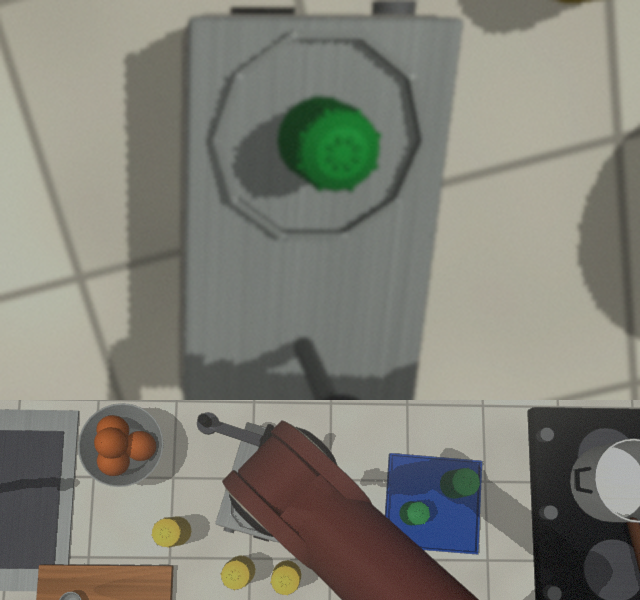

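Run:
```python
from h import *
f=np.load("L6.npz");print(back("wrist",(410.5,134),.135,(f["R"],f["t"])))
print(tray(cv2.imread("pics/L6_t.png")))
pick("m",.8); place("m",(.05,.05)); look("L7")
```

```text
[0.48491901 0.21569204 0.135     ]
(array([ 0.49782634, -0.19120765]), (0.21927405893802643, 0.2152257263660431), np.float64(-0.07332880903478678))
pre [ 0.17797384  0.12082503 -0.04232036]
op 0.48541848185455105 mm 41.26057095763684 [-1.28753206 -1.08511368  6.11025801]
lifted 0.48328921026128197 [ 0.70915512  0.37271018 -1.11941292] 46.4667
tray [ 0.49852198 -0.19118086] (0.21915863454341888, 0.21681451797485352) -0.07166739598874085
z 0.0 [-1.99724301 -0.44240789  5.66051303]
placed [ 0.55197394 -0.14488951] 51.8
```

View pics/L7.png

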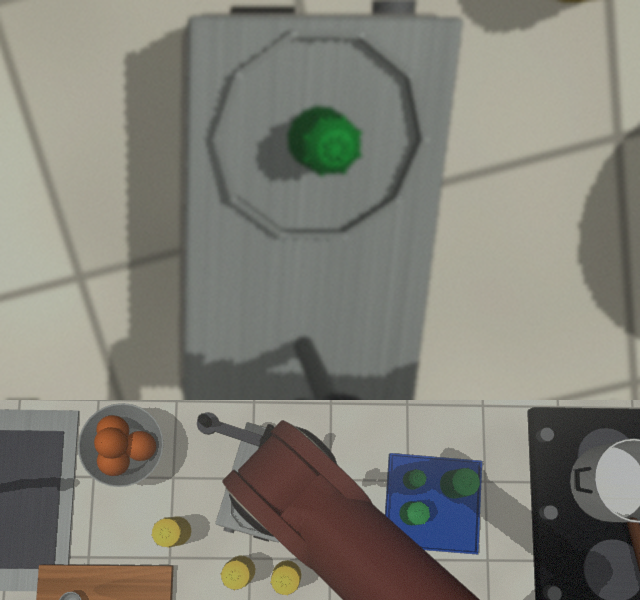

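Run:
```python
from h import *
pick("s",.65); place("s",(-.05,-.05)); look("L8")
```

```text
pre [ 0.17611792 -0.5182678  -0.26256948]
op 0.38194716697582637 mm 32.46550919294524 [-0.01887845 -1.44720256  8.56735573]
lifted 0.3825971909700346 [ 0.12593023 -0.01671001  0.03899808] 56.65
tray [ 0.49854612 -0.19110748] (0.21930845081806183, 0.21685224771499634) -0.07166739598874085
z 0.0020000000000000018 [-2.87589463 -0.98057122  6.93749446]
placed [ 0.44509417 -0.23739883] 61.7333
```

View pics/L8.png

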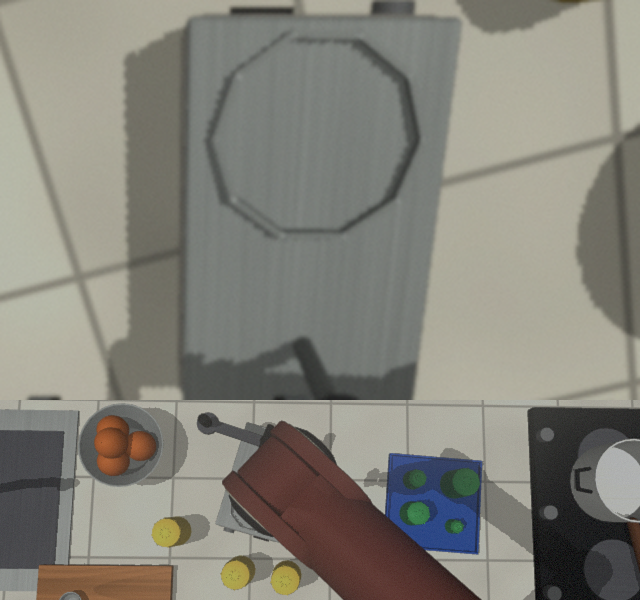

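Run:
```python
from h import *
np.set_printoptions(precision=3,suppress=True)
C=np.array([.608,.184])
def pose(th,z):
    a=np.deg2rad(180-16.6)+th
    return np.r_[C+.124*np.array([np.cos(a),np.sin(a)]),z], down(a-np.pi/2)
arm.move_gripper(.5,effort=50)
arm.movep(*pose(-1.6,.36)); arm.line_to(pose(-1.6,.269)[0],.1); print(arm.read_ft_force())
arm.move_gripper(0,effort=50); print(arm.read_opening(),arm.read_ft_force())
for th in np.r_[np.arange(-1.52,0,.08),.01]: arm.movep(*pose(th,.269))
print("back",arm.read_ft_force(),arm.read_wrist_torque(),arm.read_opening())
p,q=pose(.01,.269)
for z in list(np.arange(.264,.210,-.005))+list(np.arange(.209,.198,-.001)):
    p[2]=z; arm.line_to(p,.04); F=arm.read_ft_force()
    print(round(z,3),F,end=" ")
    if F[2]>22: break
print(arm.read_tool_pos(),arm.read_opening(),arm.read_time())
```

```text
[-0.203 -0.122  0.133]
0.22016362708136983 [-0.164 -0.586  1.27 ]
back [-3.687 -0.399  1.223] [-0.135  0.63  -0.101] 0.21539620741178495
0.264 [-1.582 -0.799  1.372] 0.259 [-1.917 -0.51   1.689] 0.254 [-1.375  0.442  1.134] 0.249 [-1.536 -0.287  1.475] 0.244 [-2.481 -0.469  1.534] 0.239 [-0.958  0.079  1.384] 0.234 [-2.764  0.025  1.78 ] 0.229 [-2.165 -0.876  0.829] 0.224 [-1.586  0.188  1.441] 0.219 [-0.951  1.032  1.182] 0.214 [-1.791 -0.253  1.573] 0.209 [-1.508  0.325  1.   ] 0.208 [-2.179 -0.206  2.423] 0.207 [-2.52  -0.259  3.486] 0.206 [-1.689 -1.283  4.444] 0.205 [-3.278 -1.02   4.956] 0.204 [-5.136 -1.107  6.338] 0.203 [-5.193 -1.718  8.907] 0.202 [-5.328 -0.561 10.196] 0.201 [-5.281  0.835 10.974] 0.2 [-6.185  1.163 11.953] 0.199 [-6.475 -0.161 14.865] [0.488 0.22  0.201] 0.21701350872348316 77.175
```

Run:
```python
from h import *
np.set_printoptions(precision=3,suppress=True)
p=np.array([.4885,.2197,.199])
arm.move_gripper(.5); arm.line_to([p[0],p[1],.31],.12)
arm.move_gripper(0,effort=40)
z=.245; arm.line_to([p[0],p[1],z],.1)
while z>.222:
    z-=.001; arm.line_to([p[0],p[1],z],.03); F=arm.read_ft_force(); print(round(z,3),F[2],arm.read_tool_pos()[2].round(4),end=" | ")
    if F[2]>25: break
print(arm.read_ft_force());arm.line_to([p[0],p[1],.32],.15)
arm.move_gripper(.5)
arm.movep([.50,.13,.40],down(YJ)); R,t=wpose(); np.savez("w9.npz",R=R,t=t)
w=snapshot("wrist");s=snapshot("scene");cv2.imwrite("pics/w9.png",w);cv2.imwrite("pics/s9.png",s)
o=np.zeros((600,800,3),np.uint8);a=cv2.resize(w[50:350,230:630],(480,360));b=cv2.resize(s[130:250,280:400],(480,480),interpolation=cv2.INTER_CUBIC)
o[:360,:320]=a[:,:320];o[:480,320:]=b;cv2.imwrite("pics/v9.png",o);print(arm.read_time())
```

```text
0.244 -0.1956321374147298 0.2445 | 0.243 0.15334650312641962 0.243 | 0.242 -0.4688555269945611 0.2419 | 0.241 0.13091952469871782 0.2409 | 0.24 0.3366346797150387 0.2399 | 0.239 0.47895049808032636 0.2389 | 0.238 -0.46121485996152456 0.2379 | 0.237 1.0073554188979306 0.2369 | 0.236 0.8987665966745105 0.2361 | 0.235 3.298421337743409 0.2352 | 0.234 3.8535390344482034 0.2343 | 0.233 6.231161442203968 0.2334 | 0.232 7.322193453696777 0.2327 | 0.231 8.853666529881774 0.232 | 0.23 9.57727955637073 0.2313 | 0.229 11.294256807248287 0.2306 | 0.228 12.71184930455722 0.2299 | 0.227 13.667647946105758 0.2292 | 0.226 15.729864905477433 0.2285 | 0.225 15.680911529390311 0.2277 | 0.224 17.84687277185121 0.227 | 0.223 17.876525505961915 0.2263 | 0.222 19.25642547867888 0.2256 | [-7.597  2.004 19.256]
87.575
```

View pics/v9.png

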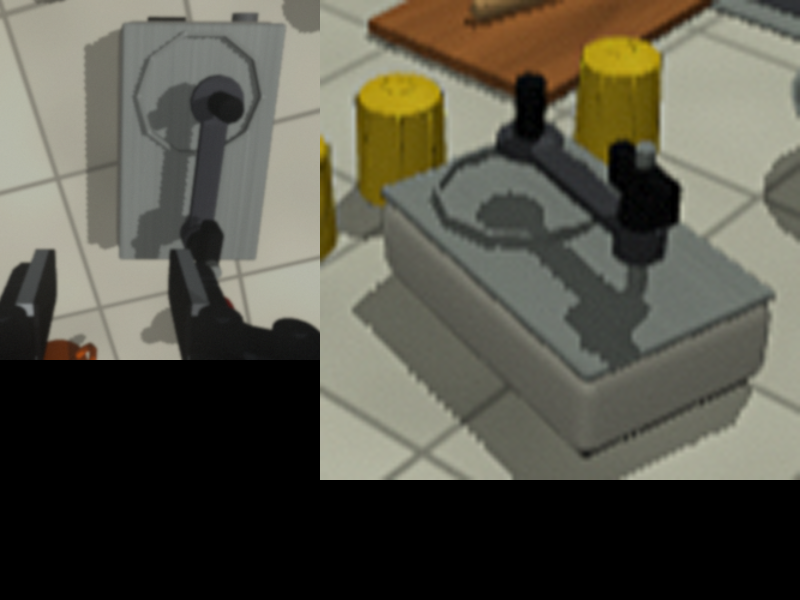

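Run:
```python
from h import *
np.set_printoptions(precision=4,suppress=True)
x,y=.4885,.2197
arm.move_gripper(0); arm.movep([x,y,.30],down(YJ)); z=.240; arm.line_to([x,y,z],.1)
while z>.215:
    z-=.001; arm.line_to([x,y,z],.03); F=arm.read_ft_force(); print(round(z,3),F[2].round(1),end=" | ")
    if F[2]>4: break
arm.line_to([x,y,.32],.15); print(arm.read_time())
# wing view from above
arm.move_gripper(.5)
arm.movep([.608,.184,.37],down(np.deg2rad(-9.6)+1.41)); R,t=wpose(); np.savez("w10.npz",R=R,t=t)
w=snapshot("wrist");cv2.imwrite("pics/w10.png",w);cv2.imwrite("pics/v10.png",cv2.resize(w[0:300,200:450],None,fx=2,fy=2,interpolation=cv2.INTER_CUBIC))
```

```text
0.239 0.1 | 0.238 -0.1 | 0.237 -0.2 | 0.236 0.0 | 0.235 2.2 | 0.234 4.1 | 91.6333
```

View pics/v10.png

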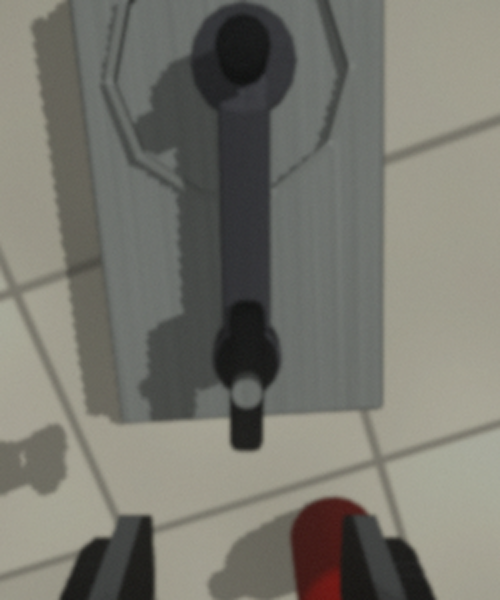

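Run:
```python
from h import *
f=np.load("w10.npz");T=(f["R"],f["t"])
B=lambda u,v,z:back("wrist",(200+u/2,v/2),z,T)[:2]
ang=lambda a,b:np.rad2deg(np.arctan2(*(a-b)[::-1]))
print("arm",ang(B(247,290,.122),B(244,105,.122)),"edges",ang(B(122,422,.075),B(75,0,.075)),ang(B(383,408,.075),B(384,0,.075)))
e=B(122,422,.075)-B(383,408,.075); print("end edge",np.rad2deg(np.arctan2(e[1],e[0]))+90)
print("wing",B(246,385,.170),"wingdir",ang(B(247,445,.170),B(247,305,.170)), "post",B(246,392,.18))
print("knob",B(243,45,.164), "dish", np.mean([B(107,80,.083),B(347,68,.083)],0))
```

```text
arm -17.849665668808466 edges -16.063018984298495 -15.352110527848474
end edge -15.522714380732793
wing [0.60781826 0.18291709] wingdir -18.77807534483822 post [0.60760661 0.18300127]
knob [0.48964891 0.22202232] dish [0.48718957 0.21440888]
```

Run:
```python
from h import *
np.set_printoptions(precision=3,suppress=True)
q=down(np.deg2rad(74)); 
arm.movep([.4885,.2200,.28],q); arm.line_to([.4885,.2200,.207],.08); print(arm.read_ft_force())
arm.move_gripper(0,effort=40); print(arm.read_tool_pos(),arm.read_ft_force())
y=.2200
for y in np.arange(.219,.2125,-.001):
    arm.line_to([.4881,y,.207],.02); p=arm.read_tool_pos(); print(round(y,3),p)
    if p[1]<.2168: break
arm.move_gripper(.5); print(arm.read_tool_pos()); arm.line_to([.488,.217,.30],.12)
arm.movep([.608,.184,.37],down(np.deg2rad(-9.6)+1.41)); R,t=wpose(); np.savez("w11.npz",R=R,t=t)
w=snapshot("wrist");cv2.imwrite("pics/w11.png",w);cv2.imwrite("pics/v11.png",cv2.resize(w[0:300,200:450],None,fx=2,fy=2,interpolation=cv2.INTER_CUBIC));print(arm.read_time())
```

```text
[ 0.193 -0.496 -0.039]
[0.489 0.22  0.208] [-0.159  0.885  0.142]
0.219 [0.488 0.22  0.207]
0.218 [0.488 0.219 0.207]
0.217 [0.488 0.218 0.207]
0.216 [0.488 0.217 0.207]
0.215 [0.488 0.216 0.207]
[0.488 0.214 0.206]
98.025
```

View pics/v11.png

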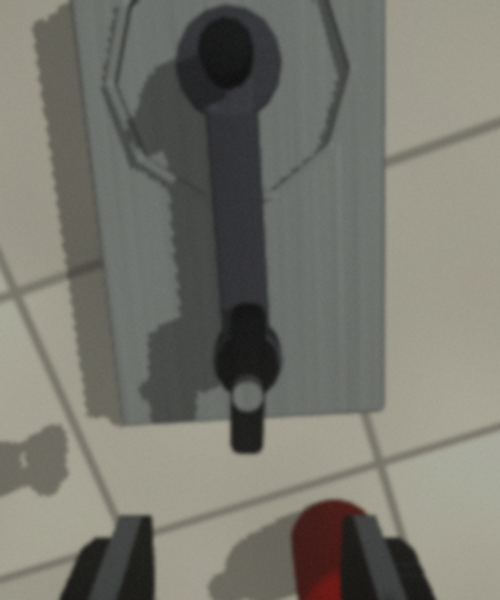

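Run:
```python
from h import *
for n,L in(("w10",[((219,115),(222,320)),((269,115),(270,305))]),("w11",[((206,115),(222,320)),((258,115),(268,305))])):
    f=np.load(n+".npz");T=(f["R"],f["t"])
    B=lambda p,z:back("wrist",(200+p[0]/2,p[1]/2),z,T)[:2]
    for a,b in L:
        v=B(b,.122)-B(a,.122);print(n,np.rad2deg(np.arctan2(v[1],v[0])))
f=np.load("w11.npz");T=(f["R"],f["t"]);k=B((226,50),.164);print(k,"post",B((247,394),.18)); v=B((247,394),.18)-k;print(np.rad2deg(np.arctan2(v[1],v[0])),np.linalg.norm(v))
print(B((229,62),.122),B((247,345),.14))
```

```text
w10 -18.60670224846147
w10 -17.876347887273678
w11 -14.966970800188724
w11 -15.181438050680331
[0.48832627 0.21558665] post [0.60725961 0.18317521]
-15.243945040882437 0.12327059952868447
[0.48681645 0.21610255] [0.59802213 0.18625417]
```

Run:
```python
from h import *
np.set_printoptions(precision=3,suppress=True)
y0=np.deg2rad(-9.6); P=np.array([.6078,.1832,.216])
arm.movep(P+[0,0,.07],down(y0+1.41)); arm.line_to(P,.08); print(arm.read_ft_force())
arm.move_gripper(0,effort=30); print(arm.read_opening(),arm.read_ft_force(),arm.read_wrist_torque())
A=list(np.arange(1.31,.15,-.1))+list(np.arange(.12,-.25,-.02))
for a in A:
    arm.movep(P,down(y0+a)); m=arm.read_wrist_torque()
    print(round(a,2),arm.read_ft_force(),m,arm.read_opening().round(3))
    if abs(m[2])>.35: break
arm.move_gripper(.45); arm.line_to(P+[0,0,.155],.15); print(arm.read_time())
arm.movep([.50,.13,.42],down(YJ)); R,t=wpose(); np.savez("w12.npz",R=R,t=t)
w=snapshot("wrist");cv2.imwrite("pics/w12.png",w)
arm.movep([.3,-.5,.4],down(YJ-1.4))
w2=snapshot("top");s=snapshot("scene");cv2.imwrite("pics/t12.png",w2);cv2.imwrite("pics/s12.png",s)
o=np.zeros((600,800,3),np.uint8);a=cv2.resize(w2[150:290,210:490],(800,400),interpolation=cv2.INTER_CUBIC)
o[:400]=a;o[400:]=cv2.resize(s[100:380,100:460],(800,622))[100:300];cv2.imwrite("pics/v12.png",o)
```

```text
[-1.145  0.324 -0.547]
0.1556791228388623 [ 0.479 -0.375  1.082] [ 0.099 -0.036 -0.134]Traceback (most recent call last):
  File "<stdin>", line 9, in <module>
AttributeError: 'float' object has no attribute 'round'
```

Run:
```python
from h import *
np.set_printoptions(precision=3,suppress=True)
y0=np.deg2rad(-9.6); P=np.array([.6078,.1832,.216])
A=list(np.arange(1.21,.15,-.1))+list(np.arange(.12,-.25,-.02))
for a in A:
    arm.movep(P,down(y0+a)); m=arm.read_wrist_torque()
    print(round(a,2),arm.read_ft_force(),m)
    if abs(m[2])>.35: break
arm.move_gripper(.45); arm.line_to(P+[0,0,.155],.15); print(arm.read_time())
arm.movep([.50,.13,.42],down(YJ)); R,t=wpose(); np.savez("w12.npz",R=R,t=t)
w=snapshot("wrist");cv2.imwrite("pics/w12.png",w)
arm.movep([.3,-.5,.4],down(YJ-1.4))
w2=snapshot("top");s=snapshot("scene");cv2.imwrite("pics/t12.png",w2);cv2.imwrite("pics/s12.png",s)
o=np.zeros((600,800,3),np.uint8);a=cv2.resize(w2[150:290,210:490],(800,400),interpolation=cv2.INTER_CUBIC)
o[:400]=a;o[400:]=cv2.resize(s[100:380,100:460],(800,622))[100:300];cv2.imwrite("pics/v12.png",o)
```

```text
1.21 [0.32  0.8   3.868] [ 0.146 -0.072 -0.016]
1.11 [0.6   0.984 5.878] [ 0.23  -0.083 -0.009]
1.01 [0.428 1.086 5.924] [ 0.257 -0.133 -0.04 ]
0.91 [1.626 1.503 5.341] [ 0.366 -0.125 -0.077]
0.81 [0.975 1.735 6.054] [ 0.406 -0.202 -0.052]
0.71 [0.93  1.63  6.035] [ 0.403 -0.238 -0.059]
0.61 [1.299 2.302 6.523] [ 0.439 -0.21  -0.09 ]
0.51 [1.035 2.025 5.742] [ 0.437 -0.231 -0.025]
0.41 [1.352 1.386 6.922] [ 0.458 -0.244 -0.015]
0.31 [2.243 1.534 6.218] [ 0.477 -0.26  -0.05 ]
0.21 [1.198 2.081 6.308] [ 0.469 -0.332 -0.024]
0.12 [0.483 2.129 6.716] [ 0.5   -0.284 -0.085]
0.1 [1.846 2.441 5.477] [ 0.44  -0.312  0.06 ]
0.08 [2.559 2.418 6.739] [ 0.436 -0.326  0.002]
0.06 [1.576 2.743 6.526] [ 0.511 -0.359 -0.033]
0.04 [1.234 2.218 5.748] [ 0.457 -0.307 -0.034]
0.02 [1.383 1.875 5.999] [ 0.507 -0.298  0.052]
-0.0 [1.155 2.212 6.577] [ 0.468 -0.345 -0.007]
-0.02 [0.748 2.043 6.481] [ 0.486 -0.26  -0.073]
-0.04 [1.878 1.762 6.684] [ 0.485 -0.294  0.002]
-0.06 [1.265 2.759 6.212] [ 0.428 -0.297 -0.038]
-0.08 [2.031 1.429 5.854] [ 0.483 -0.328 -0.014]
-0.1 [2.414 1.193 6.35 ] [ 0.455 -0.388 -0.017]
-0.12 [1.384 1.79  5.791] [ 0.416 -0.342  0.272]
-0.14 [0.915 2.035 5.946] [ 0.433 -0.369  0.654]
107.8917
```

View pics/v12.png

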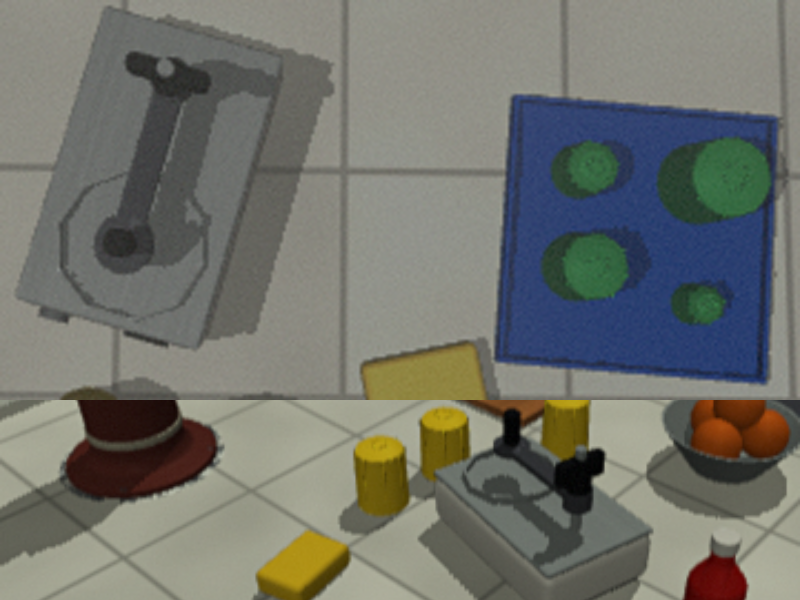

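```bash
python3 -c "
from h import *
print(arm.read_ft_force(),arm.read_time(),ticket.finish_job())"
```

```text
the job is handed in; nothing more can be done
[ 0.45435006  0.22973051 -0.16781974] 111.7167 None
```

The juicer is stripped and closed again, and I handed the job in at 111.7 s of the 210 s allowed.

- **Loosening:** I turned the wing anticlockwise to its stop and swung the hold-down arm 1.6 rad aside, away from the tray.
- **Reamers:** All four were there. I took them off from largest to smallest and stood each one upright, rim down, in its own corner of the tray. The tray had been shifted about 2 cm after the second reamer went in. I re-measured it before the third and fourth, and all four ended up inside.
- **Closing:** I swung the arm back and pushed it down its post. It first sat about 2° off straight, so I nudged it into line before tightening. I then turned the wing clockwise until its torque jumped at the stop, about 1.5 rad from loose.

**Last checks:**
- **Final pictures:** The dish is bare, the four reamers stand apart in the tray, the post shows above the wing, and the bar lies across the juicer. I saw nothing disturbed among the bystanders in view. The mug and the jar were outside the final cropped picture, so I did not check them individually.
- **Arm height:** Two separate touches found the knob top at about 163 mm, against 164 mm expected for fully down.
- **Arm direction:** Before tightening, the arm was within about 0.5° of the juicer's long axis. I did not measure it again after tightening the wing.
- **Robot:** It stood clear of everything, with the wrist force close to zero.

**One reading did not fit:** when I pressed on the knob, the force rose slowly over about 10 mm of tool travel instead of stopping sharply. I put this down to give in the arm or gripper, because the second touch found the knob at the same height.

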